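Clear the charging case, put the cordless kitchen tools in and start the charge

ROBOT

A 6-joint arm with a two-finger parallel gripper is mounted at the origin on a cart in front of the work surface, level with it; the furniture and walls round the work are solid. World frame = base frame: x ahead of the robot, y to its left, z up, the work surface at z = 0. Lengths are in mm, angles in rad, forces in N, time in s.
With the tool pointing down it reaches from about 375 to 925 mm from the base axis. Payload 5.7 kg.
Tool frame: the origin (TCP) lies midway between the tips of the shut fingers; the grasp point (between the pads) lies 19 mm behind it (env.hold_point_z is the distance from the TCP to the grasp point, in mm); z points along the fingers, y is the line along which they close (so a half turn about z gives the same grasp; the last joint's range is limited). The gripper opens to 88 mm and grips with 3 to 60 N. Pads are 20 mm wide; open, the fingers measure 115 mm over their backs; the gripper's body (75 mm by 178 mm) begins 61 mm behind the grasp point.
Start: joints at [1.031, 0.359, 1.51, -0, 1.272, -0.115], TCP at [247.272, 546.643, 222.623] pointing down, gripper open.
Joint ranges: [-2.97, 2.97], [-1.01, 2.36], [0.21, 2.38], [-0.96, 4.11], [0.2, 2.71], [-2.98, 2.98]. Speed limits (rad/s): [2.39, 2.39, 3.14, 3.14, 3.14, 3.14].

INTERFACE

Orientations are given as a rotation vector (axis times angle).
In Python, from station import sensors, vision, ticket, env gives the robot as it stands.
- The arm moves only by the shell command python3 -m jog 'ROWS' [FORCE]. ROWS is JSON, a list that holds one entry, the list of rows, each a list of 5 numbers: the opening, from 0 (shut) to 1 (fully open), then the shift along the world's x, y, z in cm, then the turn about the world's z in degrees. A call has 1 to 12 rows; each row shifts and turns the commanded pose from where the row before left it; what a row does not reach is not made up. A row lasts 1/10 s, in which the tool goes at most 50 mm and 8.59 degrees, less where a joint would pass 70% of its speed; a pose out of reach is approached as far as the arm can. A call with a gripper value outside its range is refused whole. The fingers move at their own pace and stop on an object; FORCE is the grip in N (left out, the last holds). Time passes only in rows, so rows that do not move let the fingers close. It gives the time, the measured TCP pose, the force, the opening and the grip force at its end, in the units of the state.
- sensors.observe(): the state, without advancing time (a new reading comes with each control period).
- vision.get_image(name): name is "scene" or "top"; returns a dict with "color" (420x560x3 uint8, red, green, blue), "intrinsics" (3x3 intrinsics, pixels), "rvec" (rotation vector, rad) and "tvec" (3), from world to camera coordinates, as OpenCV has them. Camera axes: x right, y down, z forward; pixel columns grow to the right and rows downward; lengths in mm; the calibration is good to about 2 mm. A picture is of the moment at which its call begins. There is no depth.
- ticket.finish_job(): hands the job in; it is judged then, once.
The state is a dict: "clock": time; "qpos": joint angles; "joint_vel": joint speeds; "joint_torque": joint torques, N m; "ee_pos": TCP position; "tcp_rot": TCP orientation; "contact_force": force on the tool from outside, world axes, zero at the start; "ft_torque": the same for the moment, N m; "width": finger opening in mm; "grip_force": force on a finger pad.
Only numpy, scipy, OpenCV 4.12 (cv2) and the standard library are available. Lean on these libraries where they do the work, as an engineer would, in place of code of your own. Each camera call takes 0.05 s, during which the arm holds its last target. There are 200 camera calls.

TASK

Someone has left the egg timer standing on the open charging case: stand it upright on the stone coaster instead. Put every cordless tool that lies on the worktop into the cutout of its own shape and colour in the case, pressing each one fully home, and then start the charge with the three keys on the front of the case: press white, then orange, then black, each right down, one at a time, letting each spring back up before the next. Leave the other kitchen things where they stand.

Things in the scene. Friction and masses are not known exactly. Their poses are not given: they have to be found in the camera images.
- case: black open charging case fixed to the worktop, 206 (x) x 310 (y) x 32 mm high; origin: centre of its underside. At its back a grey rigid insert (surface 30 mm above the worktop) with four shaped cutouts in a row along y, 74 mm apart, 22 mm deep, each lined at the bottom with its tool's colour; along its front (-x) a strip with three keys
- thermometer_mid (a point): centre (half-way up and half-way along) of the green food thermometer: head 52 wide and 34 long with a dark display window, body 46 wide; 100 mm long over all, 42 mm high, 0.11 kg, lower edges rounded (8 mm). Its x axis runs lengthwise from the body to the head, z up as it lies. Take it across the body (y), 15 mm from this point towards -x. It may be absent.
- thermometer_seat (a point): where the centre of the thermometer must be when it is fully home in its cutout (the first cutout from the case's left (+y) end), 29 mm above the worktop; same axes as the tool then has: head towards +x. The tool then stands 20 mm above the insert. 1.5 mm to spare all round; two sprung pads in the side walls, 15 mm towards -x from here, hold the tool 6 to 12 mm too high until it is pushed straight down over them with roughly 10 N.
- grinder_mid (a point): centre (half-way up and half-way along) of the yellow spice grinder: head 54 wide and 56 long with a round white cap, body 38 wide; 110 mm long over all, 42 mm high, 0.11 kg, lower edges rounded (8 mm). Its x axis runs lengthwise from the body to the head, z up as it lies. Take it across the body (y), 15 mm from this point towards -x. It may be absent.
- grinder_seat (a point): where the centre of the grinder must be when it is fully home in its cutout (the second cutout from the left), 29 mm above the worktop; same axes as the tool then has: head towards +x. The tool then stands 20 mm above the insert. 1.5 mm to spare all round; two sprung pads in the side walls, 15 mm towards -x from here, hold the tool 6 to 12 mm too high until it is pushed straight down over them with roughly 10 N.
- sealer_mid (a point): centre (half-way up and half-way along) of the blue vacuum sealer, a T shape: cross bar (head) 62 wide and 26 long with a black strip, body 44 wide; 112 mm long over all, 42 mm high, 0.11 kg, lower edges rounded (8 mm). Its x axis runs lengthwise from the body to the head, z up as it lies. Take it across the body (y), 15 mm from this point towards -x. It may be absent.
- sealer_seat (a point): where the centre of the sealer must be when it is fully home in its cutout (the third cutout from the left), 29 mm above the worktop; same axes as the tool then has: head towards +x. The tool then stands 20 mm above the insert. 1.5 mm to spare all round; two sprung pads in the side walls, 15 mm towards -x from here, hold the tool 6 to 12 mm too high until it is pushed straight down over them with roughly 10 N.
- opener_mid (a point): centre (half-way up and half-way along) of the red can opener: head 58 wide and 40 long with a round steel disc, body 40 wide; 108 mm long over all, 42 mm high, 0.11 kg, lower edges rounded (8 mm). Its x axis runs lengthwise from the body to the head, z up as it lies. Take it across the body (y), 15 mm from this point towards -x. It may be absent.
- opener_seat (a point): where the centre of the opener must be when it is fully home in its cutout (the fourth cutout, at the right (-y) end), 29 mm above the worktop; same axes as the tool then has: head towards +x. The tool then stands 20 mm above the insert. 1.5 mm to spare all round; two sprung pads in the side walls, 15 mm towards -x from here, hold the tool 6 to 12 mm too high until it is pushed straight down over them with roughly 10 N.
- egg_timer_mid (a point): centre (half-way up) of the white wind-up egg timer, 63 mm across (top 60), 48 mm high, 0.12 kg, upright; it starts standing on the insert, across one or two cutouts; z up
- coaster_spot (a point): centre of the top of the hexagonal stone coaster, 87 x 99 mm, 10 mm high, fixed on the worktop
- white_key_top (a point): centre of the top of the white spring key, a round cap 28 mm across in a metal ring 44 mm across, about 42 mm above the worktop and 10 mm above its ring; the keys stand 60 mm apart along the front of the case (from left: black, white, orange)
- white_key (a joint): travel of the white key: 0 up, 0.006 m fully down (about 5 N); it springs back by itself
- orange_key_top (a point): centre of the top of the orange spring key, a round cap 28 mm across in a metal ring 44 mm across, about 42 mm above the worktop and 10 mm above its ring; the keys stand 60 mm apart along the front of the case (from left: black, white, orange)
- orange_key (a joint): travel of the orange key: 0 up, 0.006 m fully down (about 5 N); it springs back by itself
- black_key_top (a point): centre of the top of the black spring key, a round cap 28 mm across in a metal ring 44 mm across, about 42 mm above the worktop and 10 mm above its ring; the keys stand 60 mm apart along the front of the case (from left: black, white, orange)
- black_key (a joint): travel of the black key: 0 up, 0.006 m fully down (about 5 N); it springs back by itself
- mug: bystander: blue and white mug, 98 mm high; origin at the centre of its underside
- spice_jar: bystander: spice jar with a red cap, 45 mm across, 106 mm high; origin at the centre of its underside
- salt_box: bystander: round wooden salt box, 90 mm across, 67 mm high; origin at the centre of its underside
- candle: bystander: candle in an amber tumbler, 67 mm across, 64 mm high; origin at the centre of its underside
Mind the look-alikes: they are no part of the job. What is meant by the part that bears thermometer_mid is not purple, and is the larger of those in its own colour.

How it is judged (in metres and radians):
On the way, in this order (a step that is already met when the one before it is completed fails the run):
1. every tool present is fully home in its own cutout (horizontal distance between thermometer_mid and thermometer_seat below 0.004 m and z of thermometer_mid in the frame of thermometer_seat between -0.003 and 0.003 m and angle between the x axis of thermometer_mid and the x axis of thermometer_seat, either way round below 0.08 rad and angle between each of thermometer_mid, grinder_mid, sealer_mid, opener_mid's own z axis and vertical below 0.08 rad and horizontal distance between grinder_mid and grinder_seat below 0.004 m and z of grinder_mid in the frame of grinder_seat between -0.003 and 0.003 m and angle between the x axis of grinder_mid and the x axis of grinder_seat, either way round below 0.08 rad and horizontal distance between sealer_mid and sealer_seat below 0.004 m and z of sealer_mid in the frame of sealer_seat between -0.003 and 0.003 m and angle between the x axis of sealer_mid and the x axis of sealer_seat, either way round below 0.08 rad and horizontal distance between opener_mid and opener_seat below 0.004 m and z of opener_mid in the frame of opener_seat between -0.003 and 0.003 m and angle between the x axis of opener_mid and the x axis of opener_seat, either way round below 0.08 rad), for 0.2 s.
2. the white key is pressed down, the other two being up (value of joint white_key above 0.004 m and value of joint each of orange_key, black_key below 0.0015 m), for 0.05 s.
3. the orange key is pressed down, the other two being up (value of joint orange_key above 0.004 m and value of joint each of white_key, black_key below 0.0015 m), for 0.05 s.
4. the black key is pressed down, the other two being up (value of joint black_key above 0.004 m and value of joint each of white_key, orange_key below 0.0015 m), for 0.05 s.
At the end, for the whole second after the job is handed in: Every tool that was present sits in its own cutout, its centre within 4 mm sideways and 3 mm in height of its fully-home place, lengthwise axis within 0.08 rad, level within 0.08 rad; all three keys are up again; the egg timer stands upright on the coaster, its centre within 25 mm of the coaster's (all of step 1 and horizontal distance between egg_timer_mid and coaster_spot below 0.025 m and z of egg_timer_mid in the frame of coaster_spot between 0.02 and 0.028 m and angle between egg_timer_mid's own z axis and vertical below 0.1 rad and value of joint each of white_key, orange_key, black_key below 0.0015 m); the robot touches nothing.
It fails at once if two keys are down at once (value of joint each of white_key, orange_key above 0.003 m or value of joint each of orange_key, black_key above 0.003 m or value of joint each of white_key, black_key above 0.003 m).
It fails at once if a bystander is shifted by more than 4 cm (distance of any of mug, spice_jar, salt_box, candle from where it was at the start of the episode above 0.04 m).
Of thermometer, grinder, sealer, opener only 3 to 4 are there at a start; the rules pass over those that are not, and their reading is None.
At some moment in a run one of thermometer, grinder, sealer, opener may be knocked a few centimetres aside while the robot is not near it.
Once in a run the grip may slacken for a moment while it holds something.
It also fails if it takes over 200 s, if anything falls off the work surface, if the arm or the gripper's body presses on something with over 40 N, if the wrist force passes 120 N, or if a joint passes its speed limit or range.

## Working session

There is one attempt and no reset: what is moved stays moved. The work goes in short steps, Python scripts to look and compute and a shell command to move; the robot and the scene stay as the last step left them, time stands still between calls to the robot, and variables do not carry over. Pictures are saved under pics/ and viewed, at most 14 in all, crops included, and the job is handed in when it is done.

```bash
ls; mkdir -p pics
cat > h.py <<'E'
import numpy as np, cv2, sys
from station import sensors, vision, ticket, env
def snap(name, fn):
    d=vision.get_image(name); np.savez('pics/'+fn+'.npz',**d)
    cv2.imwrite('pics/'+fn+'.png',d['color'][:,:,::-1]); return d
def load(fn): return np.load('pics/'+fn+'.npz')
def ray(d,u,v,z):
    R,_=cv2.Rodrigues(np.array(d['rvec'],float)); t=np.array(d['tvec'],float).ravel()
    r=R.T@np.linalg.inv(d['intrinsics'])@np.array([u,v,1.]); c=-R.T@t
    return c+r*(z-c[2])/r[2]
def proj(d,P):
    return cv2.projectPoints(np.array(P,float).reshape(-1,1,3),np.array(d['rvec'],float),np.array(d['tvec'],float),np.array(d['intrinsics'],float),None)[0].reshape(-1,2)
def crop(d,fn,u0,v0,u1,v1,k):
    im=d['color'][v0:v1,u0:u1,::-1]; cv2.imwrite('pics/'+fn+'.png',cv2.resize(im,None,fx=k,fy=k,interpolation=cv2.INTER_CUBIC))
E
python3 - <<'E'
from h import *
for n in('top','scene'):
    d=snap(n,n+'0'); R,_=cv2.Rodrigues(np.array(d['rvec'],float)); print(n,-R.T@np.ravel(d['tvec']),d['intrinsics'][0])
    cv2.imwrite('pics/'+n+'0b.png',cv2.resize(d['color'][:,:,::-1],(800,600),interpolation=cv2.INTER_CUBIC))
print(sensors.observe())
E
```

```text
pics
top [-401.86431754 -241.64756462 1360.14466918] [520.02963014   0.         273.508402  ]
scene [-1109.51698924   356.18580523  1116.11145944] [543.2013971    0.         274.47193759]
{'clock': 0.1, 'qpos': array([ 1.03093227e+00,  3.59462211e-01,  1.51130557e+00,  7.08346439e-06,
        1.27250088e+00, -1.15073575e-01]), 'joint_vel': array([ 0.00034215, -0.00323054, -0.00060791,  0.00069312,  0.00013877,
       -0.00075008]), 'joint_torque': array([ 3.43289248e-04, -5.16359138e+01, -2.71407688e+01,  6.75122137e-02,
        2.75645190e-02, -6.02439945e-05]), 'ee_pos': array([246.94978963, 546.14830534, 221.88333479]), 'tcp_rot': array([-6.62141770e-01, -3.07046240e+00,  2.48892384e-03]), 'contact_force': array([ 0.38036794,  1.00026031, -1.43834453]), 'ft_torque': array([-0.02995173, -0.01264446,  0.01240245]), 'grip_force': 0.0, 'width': 87.65612389293396}
```

View pics/top0b.png

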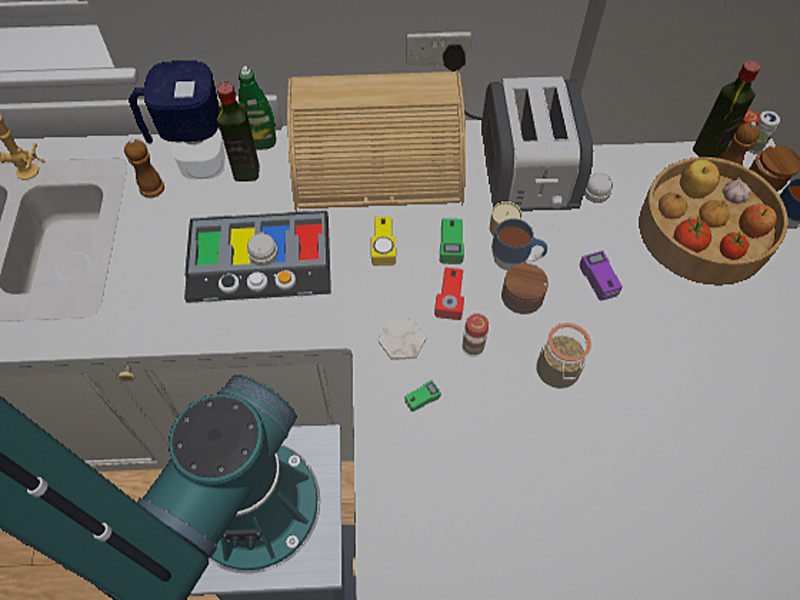

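View pics/scene0b.png

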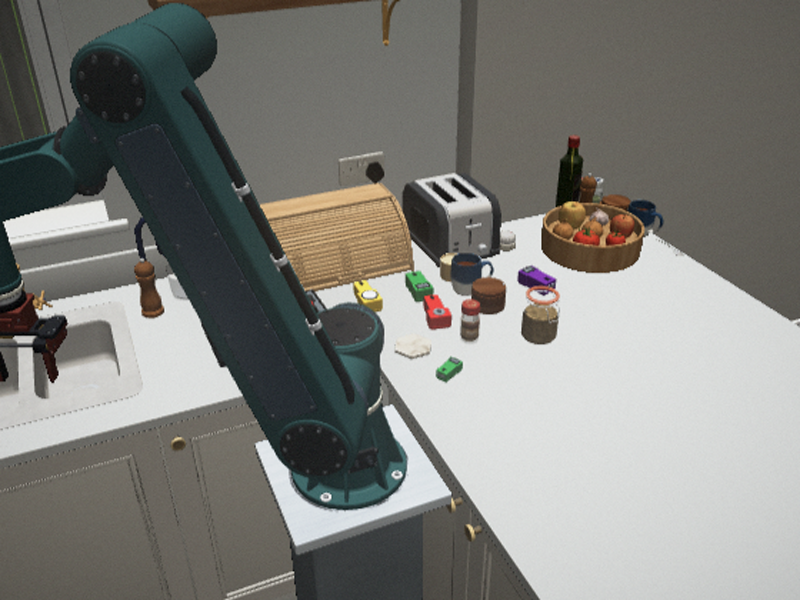

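The top view shows the case at about (258,255) of the 800 px picture. The timer stands across the yellow and blue cutouts. Tools present are the yellow grinder (383,240), the large green thermometer (452,240) and the red opener (450,293). There is no blue tool on the worktop. The coaster is at (402,340). The small green tool and the purple one are decoys.

Run:
```python
from h import *
d=load('top0')
crop(d,'c1',125,140,235,215,7); crop(d,'c2',250,140,400,250,5)
```

```text
(no output)
```

View pics/c1.png

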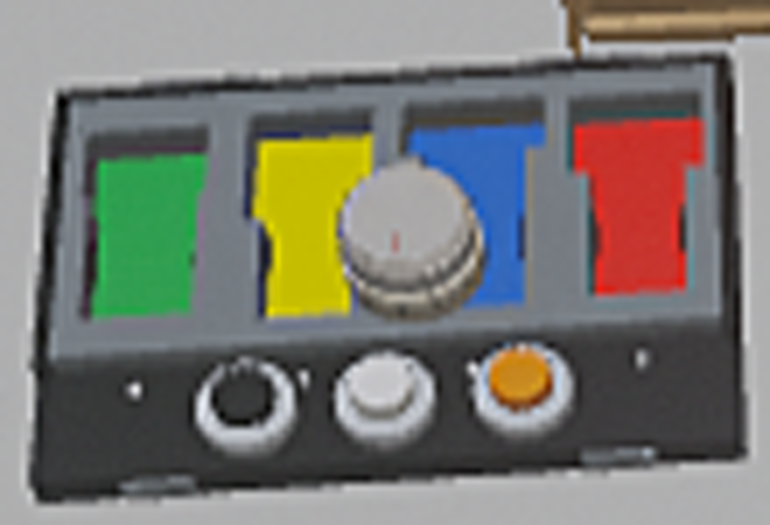

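View pics/c2.png

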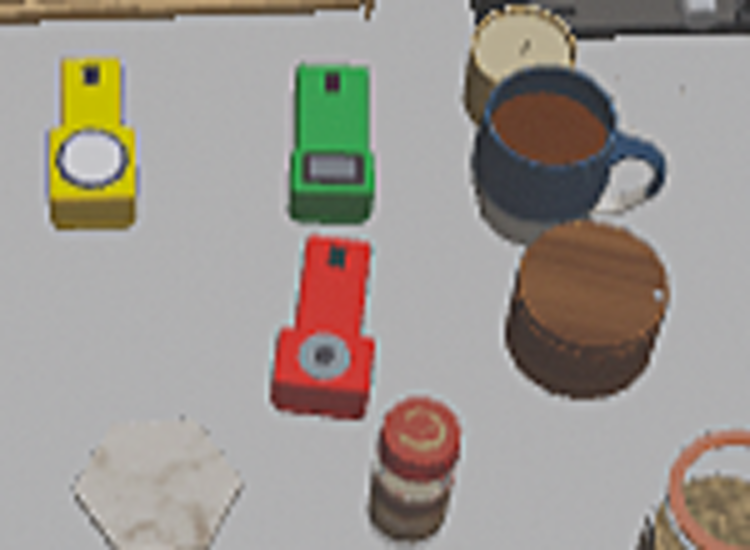

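```bash
cat > fit.py <<'E'
from h import *
from scipy.optimize import minimize
# name: head w, head l, body w, total l, colour test (on HSV)
T={'thermometer':(52,34,46,100,(45,80)),'grinder':(54,56,38,110,(24,34)),'opener':(58,40,40,108,(0,6)),'sealer':(62,26,44,112,(100,125))}
def hulls(n,x,y,a,z=21):
    hw,hl,bw,L,_=T[n]; out=[]
    for x0,x1,w in((L/2-hl,L/2,hw),(-L/2,L/2-hl,bw)):
        P=[]
        for zz,i in((-21,8),(-18.7,2.3),(-13,0),(21,0)):
            lo=x0+(i if x0==-L/2 else 0); hi=x1-(i if x1==L/2 else 0)
            P+=[(u,v,zz) for u in(lo,hi) for v in(-w/2+i,w/2-i)]
        P=np.array(P); c,s=np.cos(a),np.sin(a)
        out.append(np.c_[x+c*P[:,0]-s*P[:,1],y+s*P[:,0]+c*P[:,1],z+P[:,2]])
    return out
def fit(d,n,x,y,a,z=21,K=6,W=36):
    c=proj(d,[x,y,z])[0].astype(int); u0,v0=c-W
    im=d['color'][v0:v0+2*W,u0:u0+2*W]; im=cv2.resize(im,None,fx=K,fy=K,interpolation=cv2.INTER_LINEAR)
    h=cv2.cvtColor(im,cv2.COLOR_RGB2HSV); lo,hi=T[n][4]
    H=h[...,0].astype(int); H[H>170]=0
    m=((H>=lo)&(H<=hi)&(h[...,1]>110)&(h[...,2]>35)).astype(np.uint8)
    cs,_=cv2.findContours(m,cv2.RETR_EXTERNAL,cv2.CHAIN_APPROX_NONE)
    cs=[k for k in cs if cv2.contourArea(k)>300]
    k=min(cs,key=lambda k:np.hypot(*(k.reshape(-1,2).mean(0)-W*K)))
    m=cv2.drawContours(np.zeros_like(m),[k],-1,1,-1)
    def cost(p):
        r=np.zeros_like(m)
        for P in hulls(n,*p[:2],p[2]/30,z):
            q=((proj(d,P)-[u0,v0]+.5)*K-.5); cv2.fillConvexPoly(r,cv2.convexHull((q*16).round().astype(np.int32)),1,shift=4)
        return 1-(r&m).sum()/(r|m).sum()
    best=min((minimize(cost,[x+dx,y,30*a],method='Nelder-Mead',options=dict(initial_simplex=np.array([x+dx,y,30*a])+np.array([[0,0,0],[8,0,0],[0,8,0],[0,0,6]]),xatol=.05,fatol=1e-5)) for dx in(-4,0,4)),key=lambda r:r.fun)
    return np.r_[best.x[:2],best.x[2]/30,best.fun]
E
python3 - <<'E'
from fit import *
np.set_printoptions(precision=2,suppress=True)
d=load('top0'); s=load('scene0')
q=lambda u,v,z,k,o:ray(d,(u+.5)/k-.5+o[0],(v+.5)/k-.5+o[1],z)
o=(125,140)
for n,z,p in(('back corners',32,[(62,92),(728,58)]),('green rim',30,[(85,133),(208,122),(83,318),(190,310)]),('red rim',30,[(570,100),(702,92),(594,293),(686,290)]),('keys bwo',42,[(245,388),(380,378),(521,370)]),('timer top',78,[(405,228)]),('greenlin',8,[(95,317),(207,153)])):
    print(n,*[q(*a,z,7,o)[:2] for a in p])
print('front low',q(38,498,0,7,o),q(38,498,32,7,o))
print('coaster',q(75,488,10,5,(250,140)),q(242,488,10,5,(250,140)))
print('coaster top pt',[q(u,v,10,5,(250,140)) for u,v in((118,420),(205,418))])
for n,u,v in(('grinder',92,145),('thermometer',332,145),('opener',325,320)):
    p=q(u,v,30,5,(250,140)); print(n,p)
    for c in(d,s): print('  ',fit(c,n,p[0],p[1],np.pi))
E
```

```text
back corners [643.05 171.92] [ 648.49 -133.59]
green rim [620.51 159.72] [624.19 104.05] [518.15 150.92] [520.25 103.98]
red rim [629.1  -61.07] [ 630.89 -121.55] [521.12 -74.43] [ 520.85 -115.17]
keys bwo [469.9   73.81] [472.39  15.71] [473.73 -45.19]
timer top [525.7    1.95]
greenlin [533.66 152.07] [623.21 108.85]
front low [444.17 170.42   0.  ] [424.26 160.72  32.  ]
coaster [ 327.93 -238.82   10.  ] [ 323.47 -337.1    10.  ]
coaster top pt [array([ 372.92, -266.07,   10.  ]), array([ 371.93, -318.16,   10.  ])]
grinder [ 561.64 -257.75   30.  ]
   [ 590.01 -257.76    3.13    0.24]
   [ 604.06 -271.15    3.      0.71]
thermometer [ 554.63 -408.66   30.  ]
   [ 581.65 -412.03    3.03    0.27]
   [ 606.76 -423.17    2.77    0.67]
opener [ 425.23 -393.4    30.  ]
   [ 426.95 -395.93    2.95    0.09]
   [ 426.22 -396.82    2.88    0.16]
```

```bash
cat >> fit.py <<'E'
def outline(n,g):
    hw,hl,bw,L,_=T[n]; h=L/2-hl
    a=np.array([(-L/2-g,-bw/2-g),(h-g,-bw/2-g),(h-g,-hw/2-g),(L/2+g,-hw/2-g),(L/2+g,hw/2+g),(h-g,hw/2+g),(h-g,bw/2+g),(-L/2-g,bw/2+g)]);return a
OFF={'thermometer':111,'grinder':37,'sealer':-37,'opener':-111}
def fitcase(d,names,x,y,a,K=6):
    c=proj(d,[x,y,20])[0].astype(int); u0,v0=c-[64,40]; 
    im=d['color'][v0:v0+80,u0:u0+128]; im=cv2.resize(im,None,fx=K,fy=K,interpolation=cv2.INTER_LINEAR)
    h=cv2.cvtColor(im,cv2.COLOR_RGB2HSV).astype(int); H=h[...,0]; H[H>170]=0
    M={n:((H>=T[n][4][0])&(H<=T[n][4][1])&(h[...,1]>110)&(h[...,2]>60)).astype(np.uint8) for n in names}
    def cost(p,per=False):
        tot=[]
        a=p[2]/100; R=np.array([[np.cos(a),-np.sin(a)],[np.sin(a),np.cos(a)]])
        for n in names:
            o=(outline(n,1.5)+[0,OFF[n]])@R.T+p[:2]; rr=[]
            for z in(8,30):
                r=np.zeros_like(M[n]); q=((proj(d,np.c_[o,np.full(len(o),z)])-[u0,v0]+.5)*K-.5)
                cv2.fillPoly(r,[(q*16).round().astype(np.int32)],1,shift=4); rr.append(r)
            r=rr[0]&rr[1]; tot.append(1-(r&M[n]).sum()/(r|M[n]).sum())
        return tot if per else sum(tot)
    b=minimize(cost,[x,y,100*a],method='Nelder-Mead',options=dict(initial_simplex=np.array([x,y,100*a])+np.array([[0,0,0],[6,0,0],[0,6,0],[0,0,5]]),xatol=.05,fatol=1e-5)); 
    return np.r_[b.x[:2],b.x[2]/100],cost(b.x,True)
E
python3 - <<'E'
from fit import *
np.set_printoptions(precision=3,suppress=True)
d=load('top0'); s=load('scene0')
for n in('thermometer','opener'): print(n,fitcase(d,[n],573,20,.02))
print(fitcase(d,['thermometer','opener'],573,20,.02))
for nm,u,v in(('y',80,90),('y side',92,215),('g',332,120),('g side',332,215)):
    px=d['color'][int(v/5+140),int(u/5+250)]; print(nm,px,cv2.cvtColor(px.reshape(1,1,3),cv2.COLOR_RGB2HSV).ravel())
for n,x,y in(('grinder',561,-258),('thermometer',553,-409)):
  for c in(d,s):
    for W in (18,24): print(n,fit(c,n,x,y,np.pi,W=W))
E
```

```text
thermometer (array([573.743,  19.243,   0.026]), [np.float64(0.022399999999999975)])
opener (array([572.694,  18.959,   0.032]), [np.float64(0.039193560520574766)])
(array([573.896,  19.259,   0.027]), [np.float64(0.022399999999999975), np.float64(0.03927469716349408)])
y [201 192   0] [ 29 255 201]
y side [107  92  49] [ 22 138 107]
g [ 61 160  86] [ 68 158 160]
g side [50 81 53] [63 98 81]
grinder [ 591.506 -258.55     3.108    0.113]
grinder [ 579.03  -258.083    3.107    0.246]
grinder [ 619.452 -275.234    3.056    0.702]
grinder [ 610.657 -273.329    3.038    0.706]
thermometer [ 583.875 -412.357    3.04     0.14 ]
thermometer [ 582.355 -411.955    3.031    0.269]
thermometer [ 608.363 -424.087    2.729    0.669]
thermometer [ 608.363 -424.087    2.729    0.669]
```

```bash
sed -i "s/h\[...,1\]>110)&(h\[...,2\]>35/h[...,1]>75)\&(h[...,2]>35/; s/(24,34)/(16,36)/; s/(45,80)/(40,85)/" fit.py
python3 - <<'E'
from fit import *
np.set_printoptions(precision=3,suppress=True)
d=load('top0'); s=load('scene0')
for n,x,y in(('grinder',575,-258),('thermometer',563,-409),('opener',427,-396)):
  for c in(d,s):
    for W in (18,26): print(n,fit(c,n,x,y,np.pi,W=W))
p=proj(d,[563,-409,20])[0]; q=proj(s,[563,-409,20])[0]; print(p,q)
E
```

```text
grinder [ 566.49  -257.649    3.125    0.023]
grinder [ 569.415 -257.678    3.117    0.048]
grinder [ 590.792 -263.654    3.122    0.61 ]
grinder [ 589.693 -263.247    3.156    0.791]
thermometer [ 562.695 -409.248    3.042    0.094]
thermometer [ 562.601 -409.386    3.038    0.094]
thermometer [ 561.968 -410.078    2.957    0.31 ]
thermometer [ 561.968 -410.078    2.957    0.31 ]
opener [ 423.224 -395.35     2.952    0.027]
opener [ 425.472 -395.769    2.951    0.057]
opener [ 424.764 -396.445    2.902    0.091]
opener [ 424.764 -396.445    2.902    0.091]
[315.68  168.309] [292.125 199.791]
```

```bash
python3 -m jog '[[[1,2,-4,0,2],[1,2,-4,0,2],[1,2,-4,0,2],[1,2,-4,0,2],[1,2,-4,0,2],[1,2,-4,0,2],[1,2,-4,0,2],[1,2,-4,0,2],[1,2,-4,0,2],[1,2,-4,0,2],[1,2,-4,0,2],[1,2,-4,0,2]]]'
```

```text
clock: 1.3
ee_pos: [487.5, 64.9, 222.5]
tcp_rot: [-0.007, -3.141, -0.0]
contact_force: [1.0, 0.8, -0.1]
width: 87.6
grip_force: 0.0
```

```bash
python3 -m jog '[[[1,2,-3.2,-2,0],[1,1.8,-3.2,-4,0],[1,0,0,-4,0],[1,0,0,-3,0],[1,0,0,-3,0],[1,0,0,-2.4,0],[1,0,0,0,0],[1,0,0,0,0]]]' 15
python3 - <<'E'
from fit import *
d=snap('top','t1'); crop(d,'c3',125,110,265,215,5); print(sensors.observe()['ee_pos'],sensors.observe()['contact_force'])
E
```

```text
clock: 2.1
ee_pos: [523.5, 5.2, 41.7]
tcp_rot: [-0.009, -3.14, -0.0]
contact_force: [0.4, -0.7, -0.9]
width: 88.0
grip_force: 0.0
[524.40591904   5.13340126  42.50934998] [ 0.861057   -0.25711119  0.31500584]
```

View pics/c3.png

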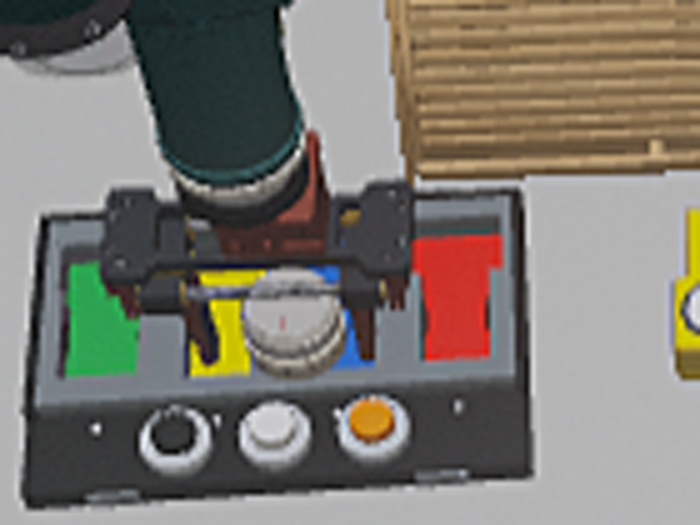

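The fingers straddle the timer: tips at about (212,360) and (368,358), timer centre at about (292,315) in the crop. I'll close on it.

```bash
python3 -m jog '[[[0.5,0,0,0,0],[0.5,0,0,0,0],[0.5,0,0,0,0],[0.5,0,0,0,0],[0.5,0,0,0,0],[0.5,0,0,0,0],[0.5,0,0,3,0],[0.5,0,0,4,0],[0.5,0,0,4,0],[0.5,0,0,0,0]]]' 25
```

```text
clock: 3.15
ee_pos: [527.5, 4.9, 156.7]
tcp_rot: [0.009, 3.132, -0.002]
contact_force: [1.4, -0.1, -1.2]
width: 61.5
grip_force: 24.9
```

```bash
python3 - <<'E'
from fit import *
d=load('top0')
for n,u,v,z in(('jar',422,438,106),('mug',548,130,98),('salt',594,283,67),('candle',523,50,64)): print(n,ray(d,u/5+250,v/5+140,z))
E
python3 -m jog '[[[0.5,-2,-3,0,0],[0.5,-2.8,-4,0,0],[0.5,-2.8,-4,0,0],[0.5,-2.8,-4,0,0],[0.5,-2.8,-4,0,0],[0.5,-2.8,-4,0,0],[0.5,-2.3,-3.3,0,0],[0.5,-1.7,-3,-3,0],[0.5,0,0,-3,0],[0.5,0,0,0,0],[0.5,0,0,0,0]]]'
```

```text
jar [ 297.38692975 -432.84060256  106.        ]
mug [ 509.2328333  -531.26498532   98.        ]
salt [ 419.22303642 -551.1355954    67.        ]
candle [ 596.18661672 -531.39234951   64.        ]
clock: 4.25
ee_pos: [323.1, -286.6, 91.2]
tcp_rot: [-0.01, -3.14, -0.004]
contact_force: [0.3, -0.0, -1.7]
width: 61.5
grip_force: 24.9
```

```bash
python3 -m jog '[[[0.5,0.2,0,-2.5,0],[0.5,0,0,-2.5,0],[0.5,0,0,-1,0],[0.5,0,0,-0.5,0],[0.5,0,0,-0.3,0],[0.5,0,0,0,0],[0.5,0,0,0,0]]]'
```

```text
clock: 4.95
ee_pos: [326.3, -288.2, 24.5]
tcp_rot: [0.009, 3.141, -0.002]
contact_force: [-0.3, -0.6, -0.1]
width: 61.3
grip_force: 24.9
```

```bash
python3 -m jog '[[[0.5,0,0,-0.15,0],[0.5,0,0,-0.1,0],[0.5,0,0,0,0],[1,0,0,0,0],[1,0,0,0,0],[1,0,0,0,0],[1,0,0,3,0],[1,0,0,4,0],[1,0,0,4,0],[1,2,0,3,0],[1,3,0,0,0],[1,3,0,0,0]]]'
python3 - <<'E'
from fit import *
np.set_printoptions(precision=3,suppress=True)
d=snap('top','t2'); s=snap('scene','s2'); crop(d,'c4',240,130,400,250,5)
for n,x,y,a in(('grinder',567,-258,3.12),('thermometer',563,-409,3.04),('opener',424,-396,2.95)):
    print(n,fit(d,n,x,y,a,W=22),fit(d,n,x,y,a,W=26))
print(fitcase(d,['thermometer','opener','grinder','sealer'],573,20,.02))
print(sensors.observe()['ee_pos'])
E
```

```text
clock: 6.15
ee_pos: [407.2, -288.4, 162.7]
tcp_rot: [0.011, 3.139, -0.003]
contact_force: [-0.9, -0.4, -0.2]
width: 87.8
grip_force: 0.0
grinder [ 651.027 -263.631    3.146    0.85 ] [ 651.01  -264.184    3.146    0.873]
thermometer [ 562.21  -412.424    2.978    0.448] [ 562.21  -412.424    2.978    0.448]
opener [ 425.76  -395.803    2.951    0.06 ] [ 425.76  -395.803    2.951    0.06 ]
(array([573.91 ,  19.168,   0.027]), [np.float64(0.024594278065919406), np.float64(0.036835748792270584), np.float64(0.24135243690426234), np.float64(0.027257729000789044)])
[ 409.382 -288.791  161.895]
```

View pics/c4.png

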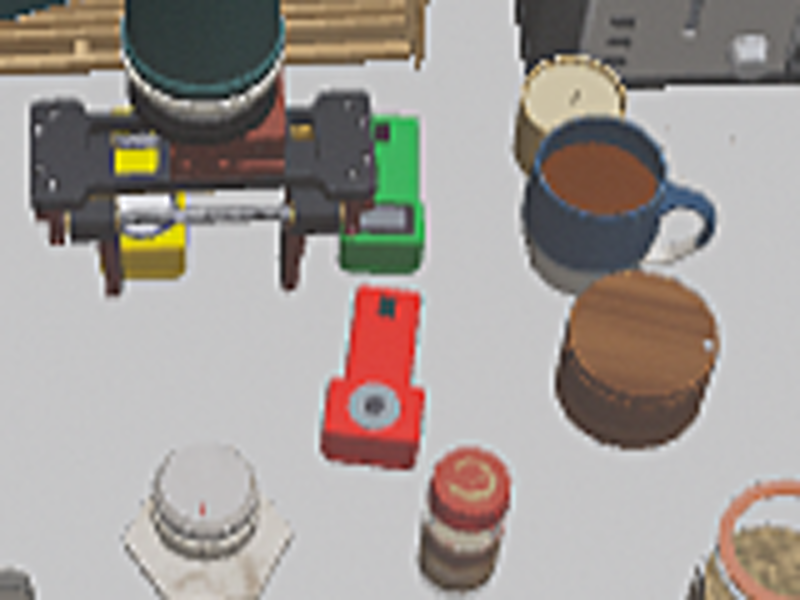

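The timer stands on the coaster, centre at about (205,495) in the crop. The opener lies clear at (375,375), so I'll take it next.

```bash
python3 -m jog '[[[1,1,-3.6,0,-3.5],[1,1,-3.6,-2,-3.5],[1,1.1,-3.8,-3,-3.5],[1,0,0,-3,0],[1,0,0,-2.5,0],[1,0,0,-2,0],[1,0,0,-1,0],[1,0,0,0,0],[1,0,0,0,0],[1,0,0,0,0]]]' 40
python3 - <<'E'
from fit import *
d=snap('top','t3'); crop(d,'c5',270,140,390,230,6); print(sensors.observe()['ee_pos'],sensors.observe()['tcp_rot'])
E
```

```text
clock: 7.25
ee_pos: [437.4, -398.5, 27.5]
tcp_rot: [0.296, 3.126, -0.002]
contact_force: [-0.2, -0.4, 0.3]
width: 87.7
grip_force: 0.0
[ 437.47786003 -398.51668522   27.53723825] [ 2.96374815e-01  3.12599288e+00 -2.58708962e-03]
```

View pics/c5.png

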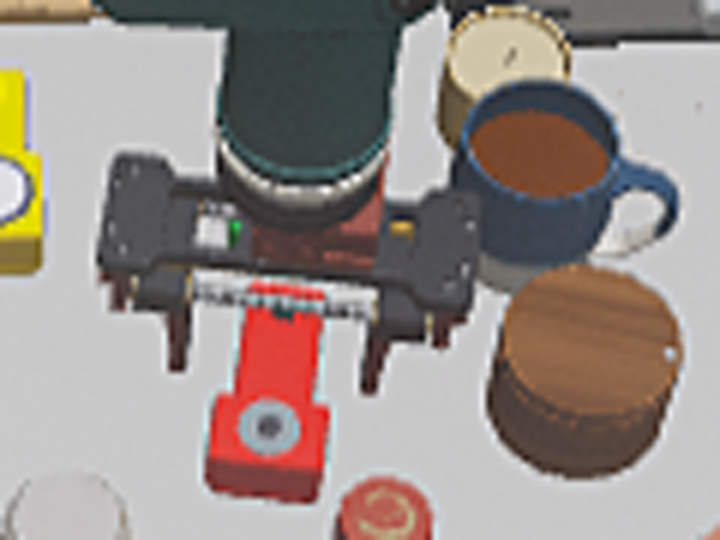

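```bash
python3 -m jog '[[[1,0.2,0,-0.3,0],[0.2,0,0,0,0],[0.2,0,0,0,0],[0.2,0,0,0,0],[0.2,0,0,0,0],[0.2,0,0,0,0],[0.2,0,0,0,0],[0.2,0,0,0,0],[0.2,0,0,2,0],[0.2,0,1,4,0],[0.2,0,2,3,0],[0.2,0,0,0,0]]]' 40
```

```text
clock: 8.5
ee_pos: [440.3, -367.6, 116.8]
tcp_rot: [0.295, 3.124, -0.004]
contact_force: [0.1, -1.0, -2.1]
width: 39.7
grip_force: 4.0
```

```bash
python3 -m jog '[[[0.2,0,0,0,0],[0.2,0,0,0,0]]]' 40; python3 -m jog '[[[0.2,0.4,2,2,-8],[0.2,0.4,2,1,-8],[0.2,0.4,2,0,-8],[0.2,0.4,2,0,-8],[0.2,0.4,2,0,-8],[0.2,0.4,2,0,-8],[0.2,0.4,2,0,-8],[0.2,0.4,2,0,-8],[0.2,0.4,2,0,-8],[0.2,0.4,2,0,-8],[0.2,0.4,2,0,-8]]]'; python3 -m jog '[[[0.2,0,0,0,-8],[0.2,0,0,0,-8],[0.2,0,0,0,-8],[0.2,0,0,0,-8],[0.2,0,0,0,-8],[0.2,0,0,0,-8],[0.2,0,0,0,-8],[0.2,0,0,0,-8],[0.2,0,0,0,-8],[0.2,0,0,0,-7.7],[0.2,0,0,0,0],[0.2,0,0,0,0]]]'
```

```text
clock: 8.7
ee_pos: [438.3, -367.6, 112.1]
tcp_rot: [-0.297, -3.126, -0.001]
contact_force: [-1.0, -1.4, -1.5]
width: 39.6
grip_force: 40.0
clock: 9.8
ee_pos: [482.2, -147.2, 141.6]
tcp_rot: [-2.39, -2.034, 0.002]
contact_force: [-0.1, -0.4, -0.7]
width: 39.6
grip_force: 40.0
clock: 11.0
ee_pos: [482.3, -147.9, 142.2]
tcp_rot: [-3.14, -0.045, 0.003]
contact_force: [-0.2, 0.3, -1.9]
width: 39.8
grip_force: 40.0
```

```bash
python3 -m jog '[[[0.2,2.5,2,0,0],[0.2,3,2,-2,0],[0.2,2.4,1.5,-2,0],[0.2,0,0,-2,0],[0.2,0,0,-1,0],[0.2,0,0,0,0],[0.2,0,0,0,0]]]'
python3 - <<'E'
from fit import *
d=snap('top','t4'); crop(d,'c6',155,100,265,190,7); o=sensors.observe(); print(o['ee_pos'],o['tcp_rot'])
E
```

```text
clock: 11.7
ee_pos: [561.4, -93.2, 73.4]
tcp_rot: [-3.141, -0.041, 0.001]
contact_force: [-0.1, 0.7, -1.0]
width: 39.7
grip_force: 40.0
[561.8847994  -93.35790754  73.96116465] [3.14117968e+00 3.99860721e-02 1.03795969e-03]
```

View pics/c6.png

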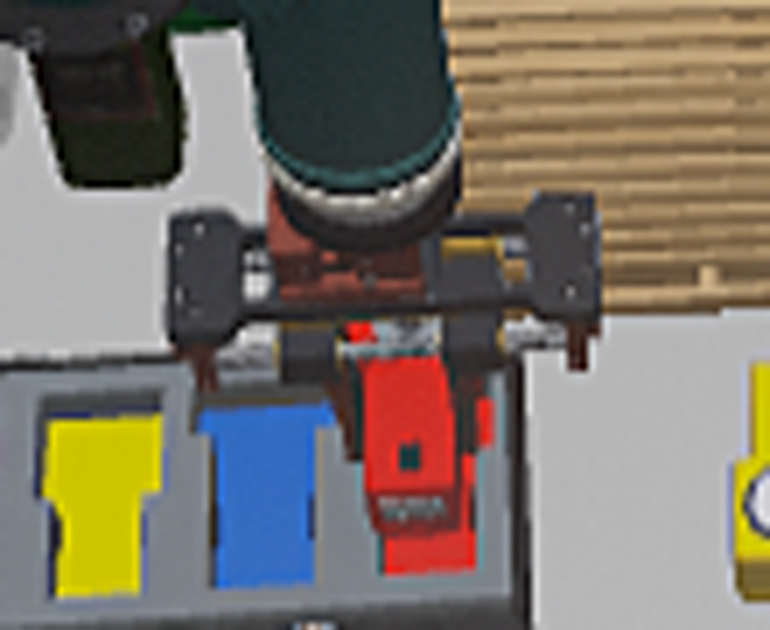

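The tool is held above the red cutout. Its body end has its top front edge at about (368–460,490) of the crop and the dark slot at (410,457). I'll use these to check how it sits in the grip.

Run:
```python
from fit import *
np.set_printoptions(precision=1,suppress=True)
a=load('top0'); d=load('t4')
P=ray(a,(338+.5)/5-.5+250,(257+.5)/5-.5+140,42)[:2]; 
for fx in (424,425.7):
    v=P-[fx,-395.6]; c,s=np.cos(2.951),np.sin(2.951); print('slot in tool',c*v[0]+s*v[1],-s*v[0]+c*v[1])
g=lambda u,v,z:ray(d,(u+.5)/7-.5+155,(v+.5)/7-.5+100,z)
for z in (88,91.5,95): print(z,'slot',g(410,457,z),'edge',g(368,490,z),g(460,488,z),'low',g(418,533,z-36))
```

```text
slot in tool -39.232804938116885 0.6564547410803794
slot in tool -37.56358830901978 0.978504186267938
88 slot [541.3 -91.6  88. ] edge [524.5 -73.9  88. ] [ 523.8 -113.4   88. ] low [526.5 -91.6  52. ]
91.5 slot [538.7 -92.   91.5] edge [522.  -74.4  91.5] [ 521.2 -113.8   91.5] low [524.  -92.   55.5]
95 slot [536.1 -92.5  95. ] edge [519.4 -74.8  95. ] [ 518.7 -114.1   95. ] low [521.5 -92.4  59. ]
```

```bash
python3 -m jog '[[[0.2,0.03,0.14,-1,0],[0.2,0,0,-0.7,0],[0.2,0,0,-0.5,0],[0.2,0,0,-0.5,0],[0.2,0,0,-0.3,0],[0.2,0,0,0,0],[0.2,0,0,0,0]]]'
```

```text
clock: 12.45
ee_pos: [563.0, -93.0, 43.3]
tcp_rot: [3.139, 0.041, 0.002]
contact_force: [0.2, -5.3, -1.0]
width: 39.9
grip_force: 40.0
```

```bash
python3 -m jog '[[[0.2,0,0,-0.3,0],[0.2,0,0,-0.2,0],[0.2,0,0,0,0]]]'
```

```text
clock: 12.75
ee_pos: [562.9, -93.5, 38.9]
tcp_rot: [3.138, 0.042, 0.002]
contact_force: [-0.8, -7.6, 3.5]
width: 40.0
grip_force: 40.0
```

```bash
python3 -m jog '[[[0.2,0,-0.1,0,0],[0.2,0,0,-0.2,0],[0.2,0,0,-0.2,0],[0.2,0,0,-0.1,0],[0.2,0,0,0,0]]]'
```

```text
clock: 13.25
ee_pos: [562.9, -93.7, 34.0]
tcp_rot: [3.139, 0.041, 0.003]
contact_force: [-2.4, -4.8, 6.1]
width: 39.7
grip_force: 40.0
```

```bash
python3 -m jog '[[[0.2,0,-0.05,-0.15,0],[0.2,0,0,-0.1,0],[0.2,0,0,0,0],[0.2,0,0,0,0]]]';python3 -m jog '[[[0.8,0,0,0.1,0],[0.8,0,0,0.1,0],[0.8,0,0,0,0],[0.8,0,0,2,0],[0.8,0,0,3,0],[0,0,0,0,0],[0,0,0,0,0],[0,0,0,0,0],[0,0,0,0,0],[0,0,0,0,0],[0,0,0,0,0]]]'
```

```text
clock: 13.65
ee_pos: [562.7, -94.0, 31.8]
tcp_rot: [3.14, 0.041, 0.002]
contact_force: [-3.5, -3.1, 8.1]
width: 39.6
grip_force: 40.0
clock: 14.75
ee_pos: [561.8, -92.8, 82.2]
tcp_rot: [-3.141, -0.04, 0.002]
contact_force: [-0.0, 0.2, -0.1]
width: 25.9
grip_force: 0.0
```

```bash
python3 -m jog '[[[0,0,0,-1.5,0],[0,0,0,-0.8,0],[0,0,0,-0.3,0],[0,0,0,-0.2,0],[0,0,0,-0.2,0],[0,0,0,0,0]]]'
```

```text
clock: 15.35
ee_pos: [562.2, -92.9, 52.8]
tcp_rot: [-3.141, -0.04, -0.0]
contact_force: [-1.0, 0.6, -0.2]
width: 0.7
grip_force: 0.0
```

```bash
python3 -m jog '[[[0,0,0,-0.2,0],[0,0,0,-0.1,0],[0,0,0,0,0],[0,0,0,0,0]]]'
```

```text
clock: 15.75
ee_pos: [562.4, -93.0, 50.4]
tcp_rot: [3.141, 0.04, 0.001]
contact_force: [-0.9, 0.1, 6.4]
width: 0.4
grip_force: 2.9
```

```bash
python3 -m jog '[[[0,0,0,-0.15,0],[0,0,0,-0.15,0],[0,0,0,0,0],[0,0,0,0,0]]]'
```

```text
clock: 16.15
ee_pos: [562.5, -93.1, 50.1]
tcp_rot: [3.141, 0.04, 0.002]
contact_force: [-8.7, 1.5, 31.9]
width: 0.3
grip_force: 16.2
```

```bash
python3 -m jog '[[[0.3,0,0,2,0],[1,0,0,4,0],[1,0,0,4,0],[1,0,0,0,0],[1,0,0,0,0]]]'
python3 - <<'E'
from fit import *
np.set_printoptions(precision=3,suppress=True)
d=snap('top','t5'); s=snap('scene','s5'); cv2.imwrite('pics/t5b.png',cv2.resize(d['color'][100:300,100:400,::-1],None,fx=2.6,fy=2.6))
for n,x,y,a in(('grinder',567,-258,3.12),('thermometer',563,-409,3.04)):
  for W in(20,22,26): print(n,fit(d,n,x,y,a,W=W))
print(fit(d,'opener',577,-93,.027,z=29,W=24))
E
```

```text
clock: 16.65
ee_pos: [562.9, -93.1, 147.7]
tcp_rot: [3.141, 0.04, 0.004]
contact_force: [0.2, 0.0, -1.4]
width: 37.1
grip_force: 0.0
grinder [ 569.561 -257.752    3.125    0.049]
grinder [ 569.561 -257.752    3.125    0.049]
grinder [ 569.561 -257.752    3.125    0.049]
thermometer [ 562.833 -409.38     3.035    0.094]
thermometer [ 562.833 -409.38     3.035    0.094]
thermometer [ 562.833 -409.38     3.035    0.094]
[585.681 -92.024   0.028   0.25 ]
```

View pics/t5b.png

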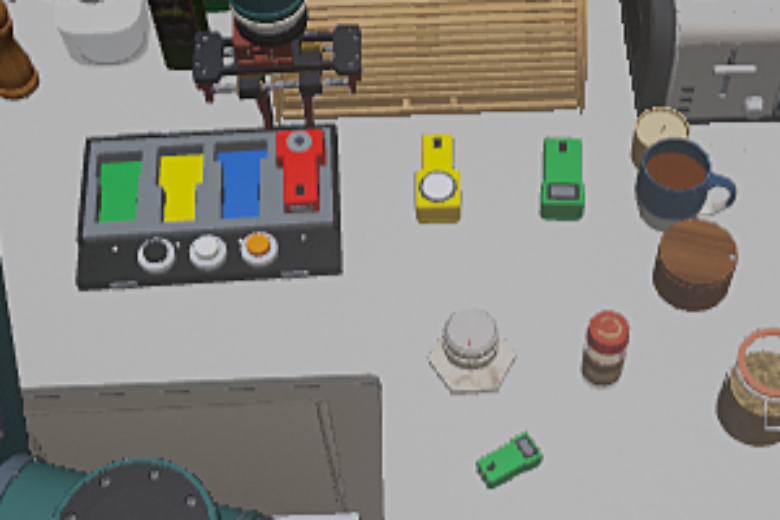

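```bash
python3 - <<'E'
from fit import *
np.set_printoptions(precision=1,suppress=True)
d=load('top0'); q=lambda u,v,z:ray(d,(u+.5)/5-.5+250,(v+.5)/5-.5+140,z)[:2]
for n,p,L in(('gr',[(63,58),(120,58)],110),('th',[(298,66),(370,66)],100),('op',[(308,237),(371,243)],108)): print(n,*[q(u,v,42) for u,v in p],L/2)
print('box',q(90,15,0),q(90,15,20))
E
python3 -m jog '[[[1,0.5,-4,0,-1],[1,0.5,-4,0,-1],[1,0.5,-4,-1,-0.7],[1,0.3,-3.5,-2,0],[1,0.2,-1,-3,0],[1,0,0,-3,0],[1,0,0,-2,0],[1,0,0,-0.8,0],[1,0,0,0,0],[1,0,0,0,0]]]' 40
```

```text
gr [ 622.1 -241.6] [ 620.4 -278. ] 55.0
th [ 608.7 -390.8] [ 606.6 -436.5] 50.0
op [ 477.8 -386.7] [ 471.7 -424.6] 54.0
box [ 689.8 -260.7] [ 673.8 -260.4]
clock: 17.75
ee_pos: [582.3, -257.8, 28.9]
tcp_rot: [-3.141, 0.034, 0.0]
contact_force: [-0.5, -1.2, 0.4]
width: 87.5
grip_force: 0.0
```

```bash
python3 -m jog '[[[1,0,0,-0.45,0],[0.2,0,0,0,0],[0.2,0,0,0,0],[0.2,0,0,0,0],[0.2,0,0,0,0],[0.2,0,0,0,0],[0.2,0,0,0,0],[0.2,0,0,0,0],[0.2,0,0,0,0]]]' 40; python3 -m jog '[[[0.2,-1,0,3,0],[0.2,-3,1,4,0],[0.2,-3,2,4,0],[0.2,-3,2,2,0],[0.2,0,0,0,0]]]'
```

```text
clock: 18.65
ee_pos: [582.3, -258.1, 24.3]
tcp_rot: [3.141, -0.034, 0.0]
contact_force: [0.6, -0.3, 1.1]
width: 37.6
grip_force: 40.0
clock: 19.15
ee_pos: [481.8, -207.2, 152.9]
tcp_rot: [-3.141, 0.033, 0.001]
contact_force: [1.5, -0.7, -1.3]
width: 38.0
grip_force: 40.0
```

```bash
python3 -m jog '[[[0.2,0,2,0,8.3],[0.2,0,2,0,8.3],[0.2,0,2,0,8.3],[0.2,0,2,0,8.3],[0.2,0,2,0,8.3],[0.2,0,2,0,8.3],[0.2,0,2,0,8.3],[0.2,0,2,0,8.3],[0.2,0,2,0,8.3],[0.2,0,2,0,8.3],[0.2,0,2,0,8.3]]]'; python3 -m jog '[[[0.2,0,0,0,8.3],[0.2,0,0,0,8.3],[0.2,0,0,0,8.3],[0.2,0,0,0,8.3],[0.2,0,0,0,8.3],[0.2,0,0,0,8.3],[0.2,0,0,0,8.3],[0.2,0,0,0,8.3],[0.2,0,0,0,8.3],[0.2,0,0,0,8.3],[0.2,0,0,0,8.4],[0.2,0,0,0,0]]]'; python3 -m jog '[[[0.2,2.5,2,0,0],[0.2,3,2,-2,0],[0.2,2.1,0.15,-2,0],[0.2,0,0,-2,0],[0.2,0,0,-2,0],[0.2,0,0,0,0],[0.2,0,0,0,0]]]'
```

```text
clock: 20.25
ee_pos: [485.2, 11.2, 150.0]
tcp_rot: [-2.213, -2.229, 0.001]
contact_force: [0.0, -0.2, -0.6]
width: 37.8
grip_force: 40.0
clock: 21.45
ee_pos: [485.1, 10.4, 150.0]
tcp_rot: [0.042, -3.141, -0.0]
contact_force: [0.2, -0.8, -0.9]
width: 37.4
grip_force: 40.0
clock: 22.15
ee_pos: [560.6, 51.9, 70.3]
tcp_rot: [0.036, -3.14, 0.0]
contact_force: [0.3, -0.7, -0.6]
width: 37.6
grip_force: 40.0
```

Run:
```python
from fit import *
d=snap('top','t6'); crop(d,'c7',125,130,205,190,10); o=sensors.observe(); print(o['ee_pos'],o['tcp_rot'])
```

```text
[561.3079153   51.90661223  71.04255508] [-3.71197428e-02  3.14099437e+00 -1.21041075e-04]
```

View pics/c7.png

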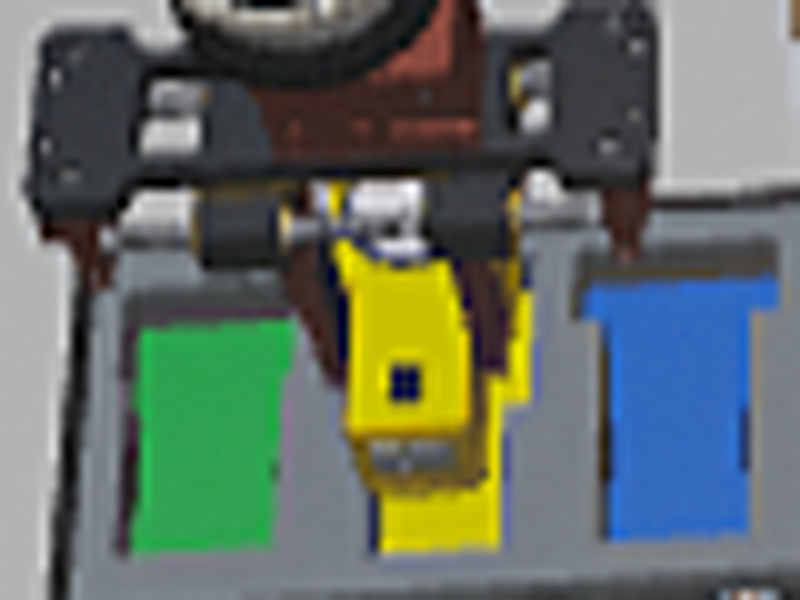

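The slot is at (405,383) and the top front edge at about v=430, u 347–470 in the crop.

Run:
```python
from fit import *
np.set_printoptions(precision=1,suppress=True)
a=load('top0'); d=load('t6')
P=ray(a,(92+.5)/5-.5+250,(75+.5)/5-.5+140,42)[:2]; print('slot0',P)
g=lambda u,v,z:ray(d,(u+.5)/10-.5+125,(v+.5)/10-.5+130,z)
for z in (87.5,88.7): print(z,'slot',g(405,383,z),'edge',g(347,432,z),g(470,432,z),'low',g(418,485,z-36))
```

```text
slot0 [ 607.6 -259.6]
87.5 slot [537.2  53.4  87.5] edge [519.8  69.6  87.5] [518.1  32.7  87.5] low [524.9  55.2  51.5]
88.7 slot [536.3  53.1  88.7] edge [518.9  69.3  88.7] [517.2  32.4  88.7] low [524.   54.9  52.7]
```

```bash
python3 -m jog '[[[0.2,-0.12,0.22,-0.7,0],[0.2,0,0,-0.7,0],[0.2,0,0,-0.5,0],[0.2,0,0,-0.5,0],[0.2,0,0,-0.2,0],[0.2,0,0,0,0],[0.2,0,0,0,0]]]'
```

```text
clock: 22.9
ee_pos: [557.6, 54.3, 44.3]
tcp_rot: [0.04, -3.138, -0.0]
contact_force: [-5.2, -0.2, 3.5]
width: 37.9
grip_force: 40.0
```

```bash
python3 -m jog '[[[0.2,0,0,-0.2,0],[0.2,0,0,-0.2,0],[0.2,0,0,0,0]]]'
```

```text
clock: 23.2
ee_pos: [557.1, 53.8, 40.8]
tcp_rot: [0.041, -3.137, 0.001]
contact_force: [-8.0, -1.7, 8.6]
width: 37.6
grip_force: 40.8
```

```bash
python3 -m jog '[[[0.2,-0.2,-0.05,0,0],[0.2,0,0,-0.2,0],[0.2,0,0,0,0]]]'
```

```text
clock: 23.5
ee_pos: [556.7, 53.5, 39.1]
tcp_rot: [0.04, -3.14, 0.0]
contact_force: [-5.7, -1.5, 8.1]
width: 37.9
grip_force: 40.6
```

```bash
python3 -m jog '[[[0.2,0,0,-0.2,0],[0.2,0,0,-0.2,0],[0.2,0,0,0,0]]]'
```

```text
clock: 23.8
ee_pos: [556.8, 53.5, 35.0]
tcp_rot: [0.04, -3.14, 0.001]
contact_force: [-3.9, -0.9, 7.2]
width: 37.8
grip_force: 40.3
```

Going in well; finish the push, release and press from above.

```bash
python3 -m jog '[[[0.2,-0.1,0,-0.2,0],[0.2,0,0,-0.1,0],[0.2,0,0,0,0],[0.2,0,0,0,0]]]';python3 -m jog '[[[0.8,0,0,0.1,0],[0.8,0,0,0.1,0],[0.8,0,0,0,0],[0.8,0,0,2,0],[0.8,0,0,3,0],[0,0,0,0,0],[0,0,0,0,0],[0,0,0,0,0],[0,0,0,0,0],[0,0,0,0,0],[0,0,0,0,0],[0,0,0,0,0]]]';  python3 -m jog '[[[0,0,0,-1.5,0],[0,0,0,-0.8,0],[0,0,0,-0.3,0],[0,0,0,-0.2,0],[0,0,0,-0.2,0],[0,0,0,0,0]]]'
```

```text
clock: 24.2
ee_pos: [557.0, 53.5, 34.7]
tcp_rot: [-0.04, 3.14, -0.001]
contact_force: [-9.7, -1.5, 33.6]
width: 37.7
grip_force: 40.1
clock: 25.4
ee_pos: [556.5, 53.7, 83.3]
tcp_rot: [0.04, -3.141, 0.0]
contact_force: [0.8, 0.8, -0.3]
width: 17.6
grip_force: 0.0
clock: 26.0
ee_pos: [556.8, 53.7, 54.4]
tcp_rot: [-0.04, 3.141, -0.0]
contact_force: [-1.1, -0.2, 4.9]
width: 0.3
grip_force: 2.2
```

```bash
python3 -m jog '[[[0,0,0,-0.1,0],[0,0,0,-0.1,0],[0,0,0,0,0],[0,0,0,0,0]]]'
```

```text
clock: 26.4
ee_pos: [557.0, 53.6, 53.8]
tcp_rot: [-0.04, 3.14, -0.0]
contact_force: [-5.5, -0.3, 18.3]
width: 0.2
grip_force: 9.3
```

```bash
python3 -m jog '[[[0,0,0,-0.1,0],[0,0,0,-0.1,0],[0,0,0,0,0]]]'
python3 - <<'E'
from fit import *
d=snap('top','t7'); s=snap('scene','s7'); crop(d,'c8',125,130,205,190,10)
E
```

```text
clock: 26.7
ee_pos: [557.2, 53.6, 53.4]
tcp_rot: [-0.041, 3.139, -0.001]
contact_force: [-10.1, -0.9, 33.7]
width: 0.3
grip_force: 17.1
```

View pics/c8.png

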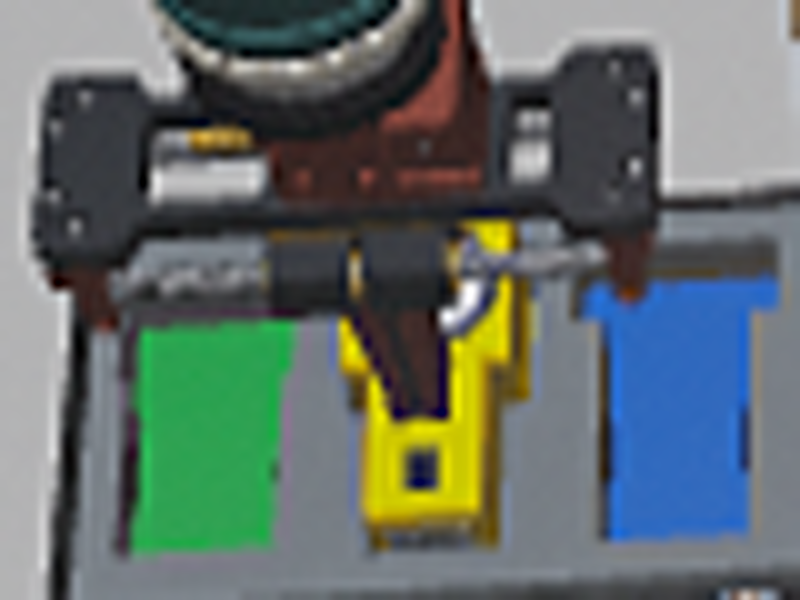

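```bash
python3 - <<'E'
from fit import *
np.set_printoptions(precision=1,suppress=True)
d=load('t7')
g=lambda u,v,z:ray(d,(u+.5)/10-.5+125,(v+.5)/10-.5+130,z)
for z in (50,53,56): print(z,'slot',g(422,466,z),'edge',g(362,520,z),g(483,516,z),'head L/R',g(340,330,z),g(522,330,z))
P=proj(d,[[572.9-55,55.8+y-1.4,z] for z in(30,50) for y in(-19,19)]); print((P-[125,130]+.5)*10-.5)
E
python3 -m jog '[[[0,0,0,0.5,0],[0,0,0,3,0],[0,0,0,4,0],[0,-4,0,3,0],[0,-4,0,0,0],[0,-4,0,0,0],[0,-2,0,0,0],[0,0,0,0,0]]]'
python3 - <<'E'
from fit import *
d=snap('top','t8'); s=snap('scene','s8'); crop(d,'c9',130,135,220,203,8)
E
```

```text
50 slot [533.   54.8  50. ] edge [513.7  71.8  50. ] [513.4  34.9  50. ] head L/R [586.3  83.8  50. ] [583.7  26.9  50. ]
53 slot [530.9  54.1  53. ] edge [511.6  71.1  53. ] [511.3  34.3  53. ] head L/R [584.1  83.1  53. ] [581.4  26.2  53. ]
56 slot [528.8  53.4  56. ] edge [509.5  70.4  56. ] [509.3  33.6  56. ] head L/R [581.8  82.3  56. ] [579.2  25.6  56. ]
[[493.3 540.9]
 [370.2 545.6]
 [482.3 504.1]
 [357.8 508.8]]
clock: 27.6
ee_pos: [413.1, 53.8, 154.7]
tcp_rot: [0.04, -3.139, -0.0]
contact_force: [0.6, -0.3, 0.8]
width: 0.4
grip_force: 0.0
```

View pics/c9.png

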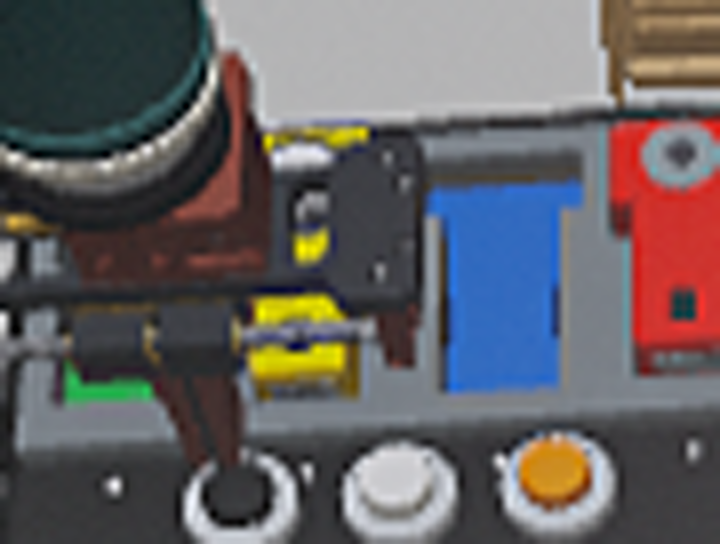

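```bash
python3 - <<'E'
from fit import *
np.set_printoptions(precision=1,suppress=True)
d=load('t8')
g=lambda u,v,z:ray(d,(u+.5)/8-.5+130,(v+.5)/8-.5+135,z)
print('opener slot',g(683,305,50),'edge',g(635,345,50),'disc',g(682,153,50))
for z in(50,53): print('grinder edge',g(300,374,z),'slot', g(300,337,z))
E
python3 -m jog '[[[0,0,4,0,0],[0,0,4,0,0],[0,0,4,0,0],[0,0,4,0,0],[0,0,2,0,0],[0,0,0,0,0]]]'
python3 - <<'E'
from fit import *
d=snap('top','t9'); s=snap('scene','s9')
A=cv2.resize(d['color'][135:195,130:220,::-1],None,fx=8,fy=8,interpolation=cv2.INTER_CUBIC)
cv2.imwrite('pics/c10.png',A)
print(proj(s,[573,56,50]))
E
```

```text
opener slot [539.2 -93.2  50. ] edge [521.3 -75.1  50. ] disc [613.  -91.6  50. ]
grinder edge [513.7  52.6  50. ] slot [531.   53.7  50. ]
grinder edge [511.6  51.9  53. ] slot [528.8  53.   53. ]
clock: 28.3
ee_pos: [419.0, 236.8, 154.8]
tcp_rot: [-0.045, 3.139, 0.002]
contact_force: [0.7, -0.9, 0.5]
width: 0.5
grip_force: 0.0
[[174.92982798 218.31945309]]
```

View pics/c10.png

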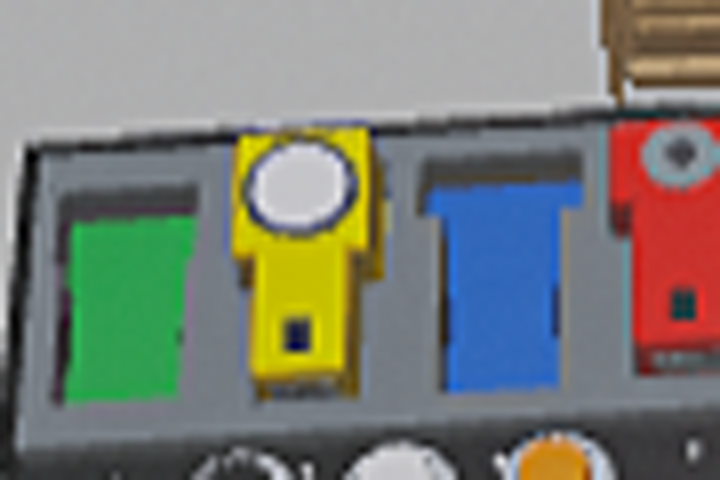

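The grinder sits tilted: its body end, at v≈374, is down, but the head is raised. I'll press on the head.

```bash
python3 -m jog '[[[0,3.5,-3.5,0,0],[0,3.5,-3.5,0,0],[0,3.5,-3.5,0,0],[0,3.5,-3.5,0,0],[0,3.6,-4.3,-2,0],[0,0,0,-4,0],[0,0,0,-2.3,0],[0,0,0,0,0],[0,0,0,0,0]]]'
```

```text
clock: 29.3
ee_pos: [586.8, 56.4, 74.9]
tcp_rot: [0.038, -3.14, 0.0]
contact_force: [1.1, 1.0, -0.1]
width: 0.6
grip_force: 0.0
```

```bash
python3 -m jog '[[[0,0.8,-0.2,0,0],[0,0,0,-0.5,0],[0,0,0,-0.5,0],[0,0,0,-0.3,0],[0,0,0,-0.2,0],[0,0,0,0,0]]]'; python3 -m jog '[[[0,0,0,-0.2,0],[0,0,0,-0.1,0],[0,0,0,0,0]]]'
```

```text
clock: 29.9
ee_pos: [594.4, 55.7, 59.5]
tcp_rot: [0.04, -3.14, 0.0]
contact_force: [-0.0, 0.4, 0.2]
width: 0.4
grip_force: 0.0
clock: 30.2
ee_pos: [595.2, 55.6, 57.3]
tcp_rot: [-0.04, 3.141, -0.0]
contact_force: [-1.0, -0.3, 3.8]
width: 0.5
grip_force: 1.7
```

Contact is at z 57, so the head is about 7 mm up. Pressing on.

```bash
python3 -m jog '[[[0,0,0,-0.15,0],[0,0,0,-0.15,0],[0,0,0,0,0]]]'; python3 -m jog '[[[0,0,0,-0.1,0],[0,0,0,0,0]]]'
```

```text
clock: 30.5
ee_pos: [596.6, 55.6, 54.7]
tcp_rot: [-0.04, 3.138, -0.0]
contact_force: [1.4, -1.1, 3.5]
width: 0.6
grip_force: 2.2
clock: 30.7
ee_pos: [597.0, 55.5, 54.0]
tcp_rot: [-0.04, 3.137, -0.0]
contact_force: [2.4, 0.5, 5.5]
width: 0.2
grip_force: 2.7
```

```bash
python3 -m jog '[[[0,0,0,-0.2,0],[0,0,0,-0.1,0],[0,0,0,0,0]]]'; python3 -m jog '[[[0,0,0,-0.1,0],[0,0,0,-0.1,0],[0,0,0,0,0]]]'
```

```text
clock: 31.0
ee_pos: [598.2, 55.5, 51.8]
tcp_rot: [-0.04, 3.135, -0.0]
contact_force: [1.5, 0.9, 9.9]
width: 0.4
grip_force: 5.1
clock: 31.3
ee_pos: [598.2, 55.6, 50.4]
tcp_rot: [-0.04, 3.135, -0.0]
contact_force: [-0.1, -0.1, 14.8]
width: 0.7
grip_force: 7.6
```

```bash
python3 -m jog '[[[0,0,0,-0.1,0],[0,0,0,-0.1,0],[0,0,0,0,0]]]'; python3 -m jog '[[[0,0,0,0.5,0],[0,0,0,0.7,0],[0,-2,0,0.3,0],[0,-2,0,0,0],[0,0,0,-0.8,0],[0,0,0,-0.4,0],[0,0,0,-0.2,0],[0,0,0,0,0],[0,0,0,0,0]]]'
```

```text
clock: 31.6
ee_pos: [598.1, 55.5, 50.2]
tcp_rot: [-0.04, 3.134, -0.001]
contact_force: [-3.8, 0.3, 31.5]
width: 0.5
grip_force: 15.5
clock: 32.5
ee_pos: [553.4, 55.6, 50.1]
tcp_rot: [0.041, -3.138, 0.0]
contact_force: [-17.2, -0.7, 47.0]
width: 0.2
grip_force: 23.5
```

```bash
python3 -m jog '[[[0,0,0,2,0],[0,0,0,4,0],[0,0,-2,4,0],[0.5,0,-4,0,-1],[1,0,-4,0,-1],[1,0,-4,0,-1],[1,0,-4,0,-1],[1,0,-4,0,-1],[1,0,-4,0,-1],[1,0,-4,0,-1],[1,0,0,0,0]]]'
python3 - <<'E'
from fit import *
np.set_printoptions(precision=3,suppress=True)
d=snap('top','t10'); s=snap('scene','s10')
crop(d,'c11',130,125,350,200,3); 
print('th',fit(d,'thermometer',562,-409,3.04,W=24))
# seated grinder via mask fit limited: compare candidate z
E
```

```text
clock: 33.6
ee_pos: [556.4, -250.3, 146.4]
tcp_rot: [0.159, 3.136, -0.005]
contact_force: [-0.2, 0.1, -0.8]
width: 61.1
grip_force: 0.0
th [ 562.702 -409.362    3.035    0.095]
```

```bash
python3 -m jog '[[[1,0.5,-4,0,0],[1,0.5,-4,0,0],[1,0.5,-4,-1,0],[1,0.4,-4,-2,0],[1,0,0,-3,0],[1,0,0,-3,0],[1,0,0,-2,0],[1,0,0,-1,0],[1,0,0,0,0],[1,0,0,0,0]]]' 40
```

```text
clock: 34.7
ee_pos: [574.8, -404.0, 27.5]
tcp_rot: [0.15, 3.137, -0.001]
contact_force: [-0.1, 0.3, 0.8]
width: 87.8
grip_force: 0.0
```

```bash
python3 -m jog '[[[1,0.05,-0.7,-0.3,0],[1,0,0,0,0],[0.2,0,0,0,0],[0.2,0,0,0,0],[0.2,0,0,0,0],[0.2,0,0,0,0],[0.2,0,0,0,0],[0.2,0,0,0,0],[0.2,0,0,0,0]]]' 40; python3 -m jog '[[[0.2,-1,1,3,0],[0.2,-2.5,2,4,0],[0.2,-3,3,4,0],[0.2,-3,3,2,0],[0.2,0,0,0,0]]]'
```

```text
clock: 35.6
ee_pos: [574.4, -411.4, 23.9]
tcp_rot: [-0.152, -3.138, 0.0]
contact_force: [0.3, 0.8, 0.6]
width: 45.6
grip_force: 39.9
clock: 36.1
ee_pos: [481.1, -322.7, 149.6]
tcp_rot: [-0.151, -3.137, -0.002]
contact_force: [0.5, -0.2, -2.1]
width: 45.8
grip_force: 39.9
```

```bash
python3 -m jog '[[[0.2,0,3.3,0,-8.3],[0.2,0,3.3,0,-8.3],[0.2,0,3.3,0,-8.3],[0.2,0,3.3,0,-8.3],[0.2,0,3.3,0,-8.3],[0.2,0,3.3,0,-8.3],[0.2,0,3.3,0,-8.3],[0.2,0,3.3,0,-8.3],[0.2,0,3.3,0,-8.3],[0.2,0,3.3,0,-8.3],[0.2,0,3.3,0,-8.3],[0.2,0,3.3,0,-8.3]]]'; python3 -m jog '[[[0.2,0,0,0,-8.2],[0.2,0,0,0,-8.2],[0.2,0,0,0,-8.2],[0.2,0,0,0,-8.2],[0.2,0,0,0,-8.2],[0.2,0,0,0,-8.2],[0.2,0,0,0,-8.2],[0.2,0,0,0,-8.2],[0.2,0,0,0,-8],[0.2,0,0,0,0],[0.2,0,0,0,0]]]'
```

```text
clock: 37.3
ee_pos: [484.7, 71.1, 146.9]
tcp_rot: [2.5, 1.902, -0.0]
contact_force: [1.6, -0.3, -1.5]
width: 45.9
grip_force: 39.9
clock: 38.4
ee_pos: [484.5, 69.7, 146.9]
tcp_rot: [-3.141, -0.04, 0.0]
contact_force: [0.7, -0.3, -0.8]
width: 45.8
grip_force: 39.9
```

```bash
python3 -m jog '[[[0.2,2.5,2,0,0],[0.2,2.5,2,-2,0],[0.2,2.1,1.85,-2,0],[0.2,0,0,-2,0],[0.2,0,0,-1.5,0],[0.2,0,0,0,0],[0.2,0,0,0,0]]]'
python3 - <<'E'
from fit import *
d=snap('top','t12'); crop(d,'c12',112,130,192,190,10); o=sensors.observe(); print(o['ee_pos'],o['tcp_rot'])
E
```

```text
clock: 39.1
ee_pos: [555.2, 128.2, 72.1]
tcp_rot: [-3.141, -0.037, 0.001]
contact_force: [-0.5, 0.1, -1.0]
width: 45.9
grip_force: 39.9
[555.73633691 128.25114372  72.71183437] [-3.14119979e+00 -3.64610815e-02 -1.05777356e-03]
```

View pics/c12.png

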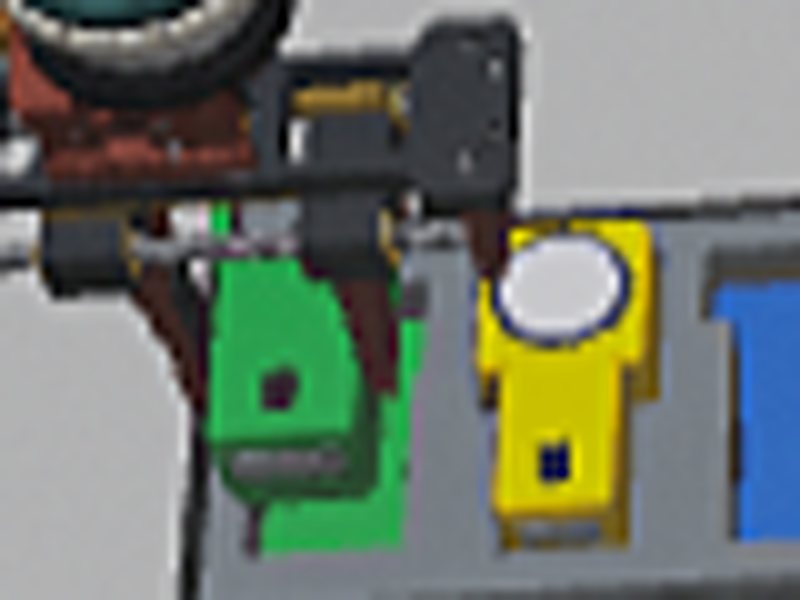

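The held thermometer has its slot at (280,388) and top front edge v≈438 (u 210–358). The seated grinder's front edge is at (497–612,512), its slot at (553,462).

Run:
```python
from fit import *
np.set_printoptions(precision=1,suppress=True)
d=load('t12'); a=load('top0')
g=lambda u,v,z:ray(d,(u+.5)/10-.5+112,(v+.5)/10-.5+130,z)
print('gr edge',g(497,514,50),g(612,510,50),'slot',g(553,462,50))
print('th slot',g(280,388,90.3),'edge',g(210,442,90.3),g(358,435,90.3))
print(ray(a,(333+.5)/5-.5+250,(82+.5)/5-.5+140,42))
```

```text
gr edge [515.8  70.5  50. ] [515.7  35.3  50. ] slot [534.5  54.6  50. ]
th slot [536.8 129.5  90.3] edge [517.8 148.6  90.3] [518.3 104.5  90.3]
[ 595. -412.   42.]
```

```bash
python3 -m jog '[[[0.2,0,0,-0.7,0],[0.2,0,0,-0.6,0],[0.2,0,0,-0.4,0],[0.2,0,0,-0.3,0],[0.2,0,0,0,0],[0.2,0,0,0,0]]]'
```

```text
clock: 39.75
ee_pos: [555.3, 128.3, 52.1]
tcp_rot: [-3.141, -0.035, 0.0]
contact_force: [-0.1, -0.8, 0.1]
width: 45.7
grip_force: 39.9
```

```bash
python3 -m jog '[[[0.2,0,0,-0.2,0],[0.2,0,0,-0.2,0],[0.2,0,0,0,0]]]'
```

```text
clock: 40.05
ee_pos: [555.1, 128.3, 48.0]
tcp_rot: [-3.141, -0.035, 0.0]
contact_force: [0.3, 0.2, -1.6]
width: 45.5
grip_force: 39.9
```

```bash
python3 -m jog '[[[0.2,0,0,-0.2,0],[0.2,0,0,-0.2,0],[0.2,0,0,-0.2,0],[0.2,0,0,0,0]]]'
```

```text
clock: 40.45
ee_pos: [555.4, 127.8, 42.1]
tcp_rot: [3.141, 0.035, 0.0]
contact_force: [0.2, -2.8, 0.3]
width: 45.6
grip_force: 39.9
```

```bash
python3 -m jog '[[[0.2,0,0,-0.2,0],[0.2,0,0,-0.2,0],[0.2,0,0,0,0]]]'
```

```text
clock: 40.75
ee_pos: [555.8, 128.0, 38.5]
tcp_rot: [3.141, 0.035, 0.002]
contact_force: [0.1, -3.6, 4.2]
width: 45.9
grip_force: 39.9
```

```bash
python3 -m jog '[[[0.2,0,-0.05,-0.2,0],[0.2,0,0,-0.2,0],[0.2,0,0,0,0]]]'
```

```text
clock: 41.05
ee_pos: [556.1, 127.8, 34.6]
tcp_rot: [-3.141, -0.034, -0.003]
contact_force: [0.6, -1.8, 4.2]
width: 45.9
grip_force: 39.9
```

```bash
python3 -m jog '[[[0.2,0,-0.05,-0.2,0],[0.2,0,0,-0.1,0],[0.2,0,0,0,0]]]'
```

```text
clock: 41.35
ee_pos: [556.2, 127.6, 31.8]
tcp_rot: [-3.141, -0.034, -0.003]
contact_force: [-0.2, -2.0, 5.9]
width: 46.1
grip_force: 39.9
```

```bash
python3 -m jog '[[[0.9,0,0,0.1,0],[0.9,0,0,0,0],[0.9,0,0,0,0],[0.9,0,0,2,0],[0.9,0,0,3,0],[0,0,0,0,0],[0,0,0,0,0],[0,0,0,0,0],[0,0,0,0,0],[0,0,0,0,0],[0,0,0,0,0],[0,0,0,0,0]]]';  python3 -m jog '[[[0,0,0,-1.5,0],[0,0,0,-0.8,0],[0,0,0,-0.3,0],[0,0,0,-0.2,0],[0,0,0,0,0],[0,0,0,0,0]]]'; python3 -m jog '[[[0,0,0,-0.2,0],[0,0,0,-0.1,0],[0,0,0,0,0]]]'
```

```text
clock: 42.55
ee_pos: [555.1, 127.3, 81.9]
tcp_rot: [-3.141, -0.035, 0.001]
contact_force: [-0.1, -0.0, 0.3]
width: 26.5
grip_force: 0.0
clock: 43.15
ee_pos: [555.6, 127.3, 54.5]
tcp_rot: [-3.141, -0.035, -0.001]
contact_force: [-0.7, 1.5, -0.6]
width: 0.3
grip_force: 0.0
clock: 43.45
ee_pos: [555.2, 127.3, 51.1]
tcp_rot: [-3.141, -0.034, 0.0]
contact_force: [-0.5, 0.7, -0.1]
width: 0.2
grip_force: 0.0
```

```bash
python3 -m jog '[[[0,0,0,-0.2,0],[0,0,0,-0.15,0],[0,0,0,0,0]]]'; python3 -m jog '[[[0,0,0,0.7,0],[0,0,0,0.7,0],[0,2,0,0,0],[0,2,0,0,0],[0,0,0,-0.5,0],[0,0,0,-0.3,0],[0,0,0,-0.2,0],[0,0,0,0,0]]]'
```

```text
clock: 43.75
ee_pos: [555.5, 127.3, 50.2]
tcp_rot: [-3.141, -0.035, -0.002]
contact_force: [-7.8, -1.3, 24.2]
width: 0.8
grip_force: 12.2
clock: 44.55
ee_pos: [593.5, 127.2, 50.9]
tcp_rot: [3.141, 0.035, -0.004]
contact_force: [-0.5, -1.3, -0.4]
width: 0.1
grip_force: 0.0
```

```bash
python3 -m jog '[[[0,0,0,-0.15,0],[0,0,0,-0.1,0],[0,0,0,0,0]]]'; python3 -m jog '[[[0,0,0,2,0],[0,0,-3,2,0],[0,0,-4,0,0],[0,0,-4,0,0],[0,0,-4,0,0],[0,0,-4,0,0],[0,0.7,-3,0,0],[0,0,0,-2,0],[0,0,0,-1.5,0],[0,0,0,0,0],[0,0,0,0,0]]]'
```

```text
clock: 44.85
ee_pos: [594.4, 127.3, 50.3]
tcp_rot: [-3.141, -0.035, 0.001]
contact_force: [-3.6, -0.2, 10.3]
width: 0.3
grip_force: 5.3
clock: 45.95
ee_pos: [601.9, -92.5, 54.2]
tcp_rot: [-3.141, -0.035, 0.001]
contact_force: [0.8, -0.6, -0.2]
width: 0.5
grip_force: 0.0
```

```bash
python3 -m jog '[[[0,0,0,-0.2,0],[0,0,0,-0.15,0],[0,0,0,0,0]]]';python3 -m jog '[[[0,0,0,-0.15,0],[0,0,0,-0.1,0],[0,0,0,0,0]]]'
```

```text
clock: 46.25
ee_pos: [602.6, -92.5, 51.1]
tcp_rot: [3.141, 0.035, 0.001]
contact_force: [0.3, -0.1, -0.3]
width: 0.6
grip_force: 0.0
clock: 46.55
ee_pos: [602.8, -92.6, 50.3]
tcp_rot: [3.141, 0.035, 0.002]
contact_force: [-4.3, 1.8, 15.8]
width: 0.2
grip_force: 7.9
```

```bash
python3 -m jog '[[[0,0,0,2,0],[0,-0.5,3,1,0],[0,0,4,0,0],[0,0,4,0,0],[0,0,4,-1,0],[0,0,0,-1.7,0],[0,0,0,-0.2,0],[0,0,0,0,0]]]';python3 -m jog '[[[0,0,0,-0.1,0],[0,0,0,-0.1,0],[0,0,0,0,0]]]'
```

```text
clock: 47.35
ee_pos: [598.6, 59.3, 50.4]
tcp_rot: [-3.139, -0.035, -0.004]
contact_force: [0.5, 4.5, 6.0]
width: 0.4
grip_force: 3.1
clock: 47.65
ee_pos: [598.6, 59.2, 50.3]
tcp_rot: [-3.138, -0.033, -0.005]
contact_force: [-5.4, 8.6, 21.7]
width: 0.5
grip_force: 11.1
```

```bash
python3 -m jog '[[[0,0,0,3,0],[0,-2,-0.7,2,0],[0,-4,-1.5,0,0],[0,-4,-1.5,0,0],[0,-2.6,-0.8,-2,0],[0,0,0,-2,0],[0,0,0,-0.5,0],[0,0,0,0,0],[0,0,0,0,0]]]'
```

```text
clock: 48.55
ee_pos: [472.7, 12.2, 52.7]
tcp_rot: [3.141, 0.035, 0.002]
contact_force: [-0.1, -0.9, 0.3]
width: 0.3
grip_force: 0.0
```

```bash
python3 -m jog '[[[0,0,0.2,-0.8,0],[0,0,0,-0.4,0],[0,0,0,-0.3,0],[0,0,0,-0.2,0],[0,0,0,0,0],[0,0,0,0,0]]]'
```

```text
clock: 49.15
ee_pos: [472.5, 14.5, 36.2]
tcp_rot: [-3.141, -0.034, -0.004]
contact_force: [-0.2, 3.4, 13.1]
width: 0.2
grip_force: 6.6
```

```bash
python3 -m jog '[[[0,0,0,1.5,0],[0,0,0,1,0],[0,0.1,-3,0,0],[0,0,-3.1,0,0],[0,0,0,0,0],[0,0,0,-1.2,0],[0,0,0,-0.6,0],[0,0,0,-0.4,0],[0,0,0,-0.3,0],[0,0,0,0,0],[0,0,0,0,0]]]'
```

```text
clock: 50.25
ee_pos: [471.7, -46.4, 36.1]
tcp_rot: [3.141, 0.036, -0.001]
contact_force: [-4.4, -1.1, 16.6]
width: 0.5
grip_force: 7.9
```

Black is at about (470,73).

```bash
python3 -m jog '[[[0,0,0,2,0],[0,0,0,2,0],[0,0,3,0,0],[0,-0.2,4,0,0],[0,0,4,0,0],[0,0,0.9,0,0],[0,0,0,-2,0],[0,0,0,-0.7,0],[0,0,0,0,0],[0,0,0,0,0]]]'
```

```text
clock: 51.25
ee_pos: [470.2, 71.9, 48.2]
tcp_rot: [-3.141, -0.034, 0.001]
contact_force: [0.7, -0.4, -0.8]
width: 0.5
grip_force: 0.0
```

```bash
python3 -m jog '[[[0,0,0,-0.6,0],[0,0,0,-0.4,0],[0,0,0,-0.3,0],[0,0,0,0,0],[0,0,0,0,0]]]'; python3 -m jog '[[[0,0,0,2,0],[0,0,0,4,0],[0,0,0,4,0],[0,-2,4,0,0],[0,-2,4,0,0],[0,0,4,0,0],[0,0,4,0,0],[0,0,0,0,0],[0,0,0,0,0]]]'
python3 - <<'E'
from fit import *
np.set_printoptions(precision=3,suppress=True)
d=snap('top','t13')
# timer: bright blob near expected place, and blue-lined cutout/case unchanged
print(proj(d,[326,-288,58]),fitcase(d,['sealer'],573,20,.027))
for n,(x,y) in {'opener':(576.9,-92),'grinder':(572.9,56),'thermometer':(570.9,130)}.items():
    L=T[n][3]/2
    c=proj(d,[x-L+16,y,50])[0]; im=d['color'][int(c[1])-5:int(c[1])+6,int(c[0])-5:int(c[0])+6].astype(int).max(2)
    m=im<np.median(im)*.6; v,u=np.nonzero(m); print(n,m.sum(),ray(d,u.mean()+int(c[0])-5,v.mean()+int(c[1])-5,50)-[x,y,50] if m.any() else None)
E
```

```text
clock: 51.75
ee_pos: [471.3, 71.9, 36.2]
tcp_rot: [3.141, 0.035, 0.003]
contact_force: [-0.6, -1.8, 13.5]
width: 0.2
grip_force: 6.6
clock: 52.65
ee_pos: [429.7, 232.6, 134.9]
tcp_rot: [3.141, 0.038, -0.001]
contact_force: [-0.0, -0.4, -0.3]
width: 0.4
grip_force: 0.0
[[281.426 229.143]] (array([573.34 ,  19.124,   0.029]), [np.float64(0.03760198652004254)])
opener 12 [-36.968  -1.415   0.   ]
grinder 15 [-34.278   4.318   0.   ]
thermometer 20 [-41.846  -3.355   0.   ]
```

```bash
python3 -c "
from station import ticket; print(ticket.finish_job())"
```

```text
the job is handed in; nothing more can be done
None
```

I handed the job in at about 53 s, without a verdict back: the egg timer is on the coaster, and the opener, grinder and thermometer are pressed home (no sealer was on the worktop). I pressed white, orange and black to the bottom in that order, but I didn't take a final close-up picture.

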